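Put parts boxes through the dry box's one-way flap and stow the pusher

TASK

Put the flat parts boxes that lie on the bare bench between the mat and the vice (white or blue, two or three in all; the pair far out on the mat stays there) away in the nitrogen dry box: lay them in its raised feed track and push them in through the sprung flap with the flat pusher, far enough that the flap drops fully shut behind the last one. Then put the pusher back, its blade slid all the way into the slot of its holder and resting there. Leave the magnifier, steel spacer block and tape roll standing where they are.

Things in the scene. Friction and masses are not known exactly. Their poses are not given: they have to be found in the camera images.
- dry_box: Fixed low clear-walled box on a white plinth with a feed track before its inlet. Origin on the bench below the middle of the inlet, at the inner face of the front wall; x = feed direction (inward), y left, z up. Deck (level floor of track and box) 92 mm above the bench. Front wall x -6 to 0 mm; outside height 142 mm, a dial on the clear fixed lid to 153 mm. Chamber 86 mm wide, to x = 172 mm.
- flap (a joint): Slippery orange sprung flap just behind the front wall, 76 mm wide, hinged along its top edge 33.5 mm above the deck, hanging 31.5 mm down. 0 = shut; grows (rad, to 1.45) as it swings inward and up; cannot swing outward. Opening it takes 0.2 to 1.5 N; a spring shuts it. It stays propped open on any box whose rear is less than about 30 mm past the front wall's inner face.
- gate (a point): Middle of the inlet at deck height (x = 0, y = 0, z = 92 mm in the dry box's frame). The inlet is 74 mm wide and 29 mm high. Mind the machine's upright plate left of the dry box, 255 mm high, at world x over 0.65 and y from 0.04 to 0.24 m: draw back to about x = 0.47 before crossing from side to side. Control box (88 mm high) and vice (53 mm) stand on either side before the track.
- track (a point): Middle of the feed track's deck: x = -80, y = 0, z = 92 mm in the dry box's frame. The track is open above, x from -155 to -6 mm, the deck 94 mm wide, with two guides 6 mm high along it, inner faces 70 mm apart. Three boxes fit in the chamber (and in the track) in line only if they lie crosswise, long side across the track.
- white_box_1: White flat lidded parts box with a blue stripe on its label, 46 x 63 x 16 mm, about 30 g. Its origin is the centre of its underside; x is across its short side, y along its long side, z up. It may be absent.
- white_box_2: White flat lidded parts box with a red stripe on its label, 46 x 63 x 16 mm, about 35 g. Its origin is the centre of its underside; x is across its short side, y along its long side, z up. It may be absent.
- blue_box: Blue parts box with a clear lid, 38 x 59 x 20 mm, about 50 g. Its origin is the centre of its underside; x is across its short side, y along its long side, z up. It may be absent.
- pusher: Flat pusher, about 100 g: steel blade 163 x 50 x 5 mm with an upright black grip. Origin on the blade's underside below the grip; x along the blade to its front edge (x = 125 mm; rear edge at -38), z up. Grip: a plate 12 mm thick in y, x from -35 to 25 mm, z from 5 to 59 mm; hold it near its top, across its thickness. Centre of mass about x = 28 mm.
- pusher_tip (a point): Middle of the front edge of the pusher's blade, on its underside.
- holder: Fixed holder for the pusher, on the mat (2 mm thick): base plate 6 mm thick, 80 mm wide, x from -90 to 50 mm, with a black block 26 mm high at its far end. A flat horizontal slot in the block opens toward -x. Origin on the mat below the slot's mouth; x = direction in which the blade goes in, z up. Blade home: lying on the base plate, front edge at x = 35 to 46 mm.
- slot_mouth (a point): Middle of the slot's mouth, at the level of the slot's floor (z = 6 mm in the holder's frame). The slot is 58 mm wide, 12 mm high and 46 mm deep to its back wall, with a flared mouth that begins 17 mm before it at the sides and 10 mm before it above.
- loupe: Black stand magnifier, 37 mm across, 40 mm high; leave it. Origin: centre of its underside.
- spacer_block: Bare steel block with two holes in its top, 20 x 50 x 25 mm; leave it. Origin: centre of its underside.
- tape_roll: Roll of dark tape lying flat, 58 mm across, 19 mm high; leave it. Origin: centre of its underside.

How it is judged:
On the way, in this order (a step that is already met when the one before it is completed fails the run):
1. the pusher's blade goes in through the inlet, the flap pushed open (x of pusher_tip in the frame of dry_box above 0.008 m and y of pusher_tip in the frame of dry_box between -0.04 and 0.04 m and z of pusher_tip in the frame of dry_box between 0.083 and 0.122 m and value of joint flap above 0.15 rad), for 0.1 s.
2. all the parts boxes present are in the dry box, the pusher is out and the flap is shut behind them (x of white_box_1 in the frame of dry_box between 0.02 and 0.18 m and y of white_box_1 in the frame of dry_box between -0.05 and 0.05 m and z of white_box_1 in the frame of dry_box between 0.083 and 0.14 m and x of white_box_2 in the frame of dry_box between 0.02 and 0.18 m and y of white_box_2 in the frame of dry_box between -0.05 and 0.05 m and z of white_box_2 in the frame of dry_box between 0.083 and 0.14 m and x of blue_box in the frame of dry_box between 0.016 and 0.18 m and y of blue_box in the frame of dry_box between -0.05 and 0.05 m and z of blue_box in the frame of dry_box between 0.083 and 0.14 m and value of joint flap below 0.06 rad and x of pusher_tip in the frame of dry_box below 0 m), for 0.3 s.
At the end, for the whole second after the job is handed in: every parts box present lies in the dry box, centre over 20 mm (blue: 16) past the inlet; flap under 0.06 rad; pusher at rest in its holder, front edge of the blade over 30 mm deep in the slot, within 10 mm of its middle, under 14 mm above the mat, within 0.14 rad of its direction (x of white_box_1 in the frame of dry_box between 0.02 and 0.18 m and y of white_box_1 in the frame of dry_box between -0.05 and 0.05 m and z of white_box_1 in the frame of dry_box between 0.083 and 0.14 m and x of white_box_2 in the frame of dry_box between 0.02 and 0.18 m and y of white_box_2 in the frame of dry_box between -0.05 and 0.05 m and z of white_box_2 in the frame of dry_box between 0.083 and 0.14 m and x of blue_box in the frame of dry_box between 0.016 and 0.18 m and y of blue_box in the frame of dry_box between -0.05 and 0.05 m and z of blue_box in the frame of dry_box between 0.083 and 0.14 m and value of joint flap below 0.06 rad and x of pusher_tip in the frame of holder between 0.03 and 0.055 m and y of pusher_tip in the frame of holder between -0.01 and 0.01 m and z of pusher_tip in the frame of holder between 0 and 0.014 m and angle between the x axis of pusher and the x axis of holder, either way round below 0.14 rad and angle between pusher's own z axis and vertical below 0.2 rad and linear speed of pusher below 0.02 m/s); the robot touches nothing.
It fails at once if the magnifier is knocked over or pushed more than 40 mm away (distance of loupe from where it was at the start of the episode above 0.04 m or angle between loupe's own z axis and vertical above 0.6 rad).
It fails at once if the spacer block is knocked over or pushed more than 40 mm away (distance of spacer_block from where it was at the start of the episode above 0.04 m or angle between spacer_block's own z axis and vertical above 0.6 rad).
It fails at once if the tape roll is knocked over or pushed more than 40 mm away (distance of tape_roll from where it was at the start of the episode above 0.04 m or angle between tape_roll's own z axis and vertical above 0.6 rad).
Of white_box_1, white_box_2, blue_box only 2 to 3 are there at a start; the rules pass over those that are not, and their reading is None.
At some moment in a run one of white_box_1, white_box_2, blue_box, pusher may be knocked a few centimetres aside while the robot is not near it.
Once in a run the grip may slacken for a moment while it holds something.
It also fails if it takes over 208 s, if anything falls off the work surface, if the arm or the gripper's body presses on something with over 40 N, if the wrist force passes 120 N, or if a joint passes its speed limit or range.

ROBOT

A 6-joint arm with a two-finger parallel gripper is mounted at the origin on a cart in front of the work surface, level with it; the furniture and walls round the work are solid. World frame = base frame: x ahead of the robot, y to its left, z up, the work surface at z = 0. Lengths are in m, angles in rad, forces in N, time in s.
With the tool pointing down it reaches from about 0.35 to 0.775 m from the base axis. Payload 7.3 kg.
Tool frame: the origin (TCP) lies midway between the tips of the shut fingers; the grasp point (between the pads) lies 19 mm behind it; z points along the fingers, y is the line along which they close (so a half turn about z gives the same grasp; the last joint's range is limited). The gripper opens to 92 mm and grips with 3 to 60 N. Pads are 19 mm wide; open, the fingers measure 130 mm over their backs; the gripper's body (75 mm by 190 mm) begins 47 mm behind the grasp point.
Start: joints at [-1.31, 0.342, 1.524, -0, 1.275, -0.146], TCP at [0.208, -0.482, 0.227] pointing down, gripper open.
Joint ranges: [-2.53, 2.53], [-0.77, 2.02], [0.04, 2.7], [-1, 4.14], [0.28, 2.66], [-3.11, 3.11]. Speed limits (rad/s): [2.57, 2.57, 3.14, 3.14, 3.14, 3.14].

INTERFACE

Orientations are given as [roll, pitch, yaw] about the fixed x, y, z axes, in that order (R = Rz(yaw) Ry(pitch) Rx(roll)).
In Python, from cell import monitor, vision, workorder gives the robot as it stands.
- The arm moves only by the tool move_arm, never from a script. Its argument "rows" is a list of rows, each a list of 5 numbers: the shift along the world's x, y, z in mm, then the turn about the world's z in rad, then the closure, from -1 (fully open) to 1 (shut). A call has 1 to 12 rows; each row shifts and turns the commanded pose from where the row before left it; what a row does not reach is not made up. A row lasts 1/10 s, in which the tool goes at most 50 mm and 8.59 degrees, less where a joint would pass 70% of its speed; a pose out of reach is approached as far as the arm can. A call is refused whole if a number of a shift passes 50 or a number of a turn 0.15, either way. A call with a gripper value outside its range is refused whole. The fingers move at their own pace and stop on an object; "newtons" is the grip in N (left out, the last holds). Time passes only in rows, so rows that do not move let the fingers close. It gives the time, the measured TCP pose, the force, the opening and the grip force at its end, in the units of the state.
- monitor.observe(): the state, without advancing time (a new reading comes with each control period).
- vision.read_camera(name): name is "scene" or "side" or "wrist"; returns the picture (420x560x3 uint8, red, green, blue); there is no depth.
- vision.get_calibration(name): a dict with "K" (3x3 intrinsics, pixels), "T" (4x4, takes a point from camera to world coordinates); the wrist camera has in their place "mount" (4x4, takes a point from camera to tool coordinates, whose origin is the TCP and whose axes are the flange's). Camera axes: x right, y up, looking along -z (the intrinsics and any distortion apply to the point x, -y, -z); pixel columns grow to the right and rows downward; lengths in m; the calibration is good to about 2 mm. A picture is of the moment at which its call begins: read the wrist's pose just before it. get_calibration takes no time and is no camera call.
- workorder.hand_in(): hands the job in; it is judged then, once.
The state is a dict: "time": time; "qpos": joint angles; "qvel": joint speeds; "joint_efforts": joint torques, N m; "tool_pos": TCP position; "tool_rot": TCP orientation; "contact_force": force on the tool from outside, world axes, zero at the start; "torque": the same for the moment, N m; "opening": finger opening in m; "grip_force": force on a finger pad.
Only numpy, scipy, OpenCV 4.12 (cv2) and the standard library are available. Lean on these libraries where they do the work, as an engineer would, in place of code of your own. Each camera call takes 0.05 s, during which the arm holds its last target. There are 200 camera calls.

## Working session

There is one attempt and no reset: what is moved stays moved. The work goes in short steps, Python scripts to look and compute and a tool call to move; the robot and the scene stay as the last step left them, time stands still between calls to the robot, and variables do not carry over. Pictures are saved under pics/ and viewed, at most 14 in all, crops included, and the job is handed in when it is done.

Besides the shell and the picture viewer there is one more tool, called after "Emit:" by a JSON object that holds its "fn" and its "kwargs". move_arm: Moves the arm, as the interface text tells. Its arguments: {"type":"object","properties":{"rows":{"type":"array","items":{"type":"array","items":{"type":"number"}}},"newtons":{"type":"number"}},"required":["rows"]}

```bash
ls; mkdir -p pics
python3 - <<'E'
from cell import monitor, vision
import cv2,numpy as np
print(monitor.observe())
for n in ['scene','side']:
    im=vision.read_camera(n); cv2.imwrite(f'pics/{n}0.png',im[:,:,::-1]); c=vision.get_calibration(n); print(n,c)
print(vision.get_calibration('wrist'))
E
```

```text
pics
{'time': 0.0, 'qpos': array([-1.30998316e+00,  3.42743571e-01,  1.52501670e+00, -6.57483163e-06,
        1.27539786e+00, -1.45982946e-01]), 'qvel': array([-0.00075969, -0.00104238, -0.00081524,  0.00096909, -0.00111001,
        0.00092296]), 'joint_efforts': array([ 2.63876434e-03, -4.31236768e+01, -2.44219673e+01,  7.20252050e-02,
        5.60091133e-02, -1.40013376e-04]), 'tool_pos': array([ 0.20764682, -0.48174704,  0.22603426]), 'tool_rot': array([-3.14004292e+00, -2.21501094e-04,  4.06797863e-01]), 'contact_force': array([ 0.59000392, -0.14945716, -0.0551362 ]), 'torque': array([0.04101018, 0.06246093, 0.01293623]), 'grip_force': 0.0, 'opening': 0.09157515123848325}
scene {'K': array([[448.59513495,   0.        , 283.33712606],
       [  0.        , 448.59513495, 218.26433013],
       [  0.        ,   0.        ,   1.        ]]), 'T': array([[-0.61535668,  0.54490153, -0.56957745, -0.05899385],
       [-0.78821069, -0.41825953,  0.45142317,  0.71095568],
       [ 0.00774998,  0.7267333 ,  0.68687601,  0.80958394],
       [ 0.        ,  0.        ,  0.        ,  1.        ]]
[... 231 characters left out ...]
7],
       [-0.54257475, -0.53005028,  0.65165891,  1.23268924],
       [ 0.02344405,  0.76592   ,  0.64250831,  1.08181144],
       [ 0.        ,  0.        ,  0.        ,  1.        ]])}
{'K': array([[340.17422753,   0.        , 277.86600131],
       [  0.        , 340.17422753, 209.41947191],
       [  0.        ,   0.        ,   1.        ]]), 'mount': array([[ 5.53155163e-04,  9.54569245e-01,  2.97988676e-01,
         8.04084364e-02],
       [ 9.99999795e-01, -4.32252435e-04, -4.71629227e-04,
         4.62637726e-04],
       [-3.21396424e-04,  2.97988876e-01, -9.54569288e-01,
        -1.56958445e-01],
       [ 0.00000000e+00,  0.00000000e+00,  0.00000000e+00,
         1.00000000e+00]])}
```

View pics/scene0.png

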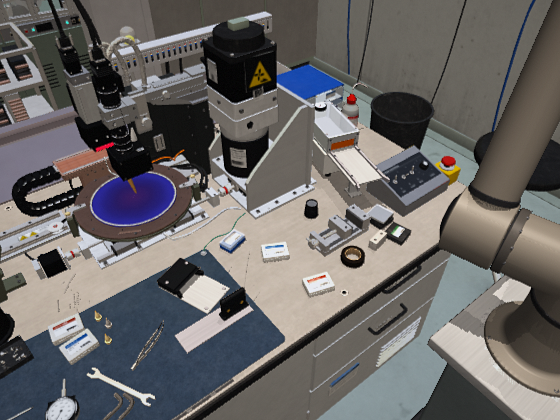

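View pics/side0.png

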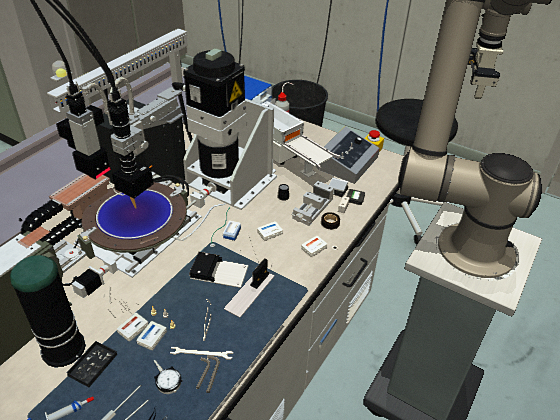

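The scene picture shows the blue box at (232,241), white/blue stripe at (275,252), white/red stripe at (318,284), the pusher grip at (233,303) with its blade running to (183,345), the holder block at (178,277), the track at (365,165) and the flap at (341,142). All three boxes are present.

```bash
cat > h.py <<'E'
import cv2,numpy as np
from cell import monitor, vision
from scipy.spatial.transform import Rotation as R
def cam(name,st=None):
    c=vision.get_calibration(name)
    if name=='wrist':
        st=st or monitor.observe()
        T=np.eye(4);T[:3,:3]=R.from_euler('xyz',st['tool_rot']).as_matrix();T[:3,3]=st['tool_pos']
        return c['K'],T@c['mount']
    return c['K'],c['T']
def ray(KT,uv,z):
    K,T=KT; uv=np.atleast_2d(np.asarray(uv,float))
    d=np.c_[(uv[:,0]-K[0,2])/K[0,0],-(uv[:,1]-K[1,2])/K[1,1],-np.ones(len(uv))]@T[:3,:3].T
    return T[:3,3]+d*((z-T[2,3])/d[:,2])[:,None]
def proj(KT,P):
    K,T=KT; p=(np.atleast_2d(P)-T[:3,3])@T[:3,:3]
    return np.c_[K[0,2]+K[0,0]*p[:,0]/-p[:,2],K[1,2]-K[1,1]*p[:,1]/-p[:,2]]
def grab(name,fn=None):
    KT=cam(name); im=vision.read_camera(name)[:,:,::-1].copy()
    if fn: cv2.imwrite('pics/'+fn,im)
    return im,KT
def rect(KT,mask,z,near=None):
    """min-area rectangles (world, at height z) of mask blobs"""
    out=[]
    for c in cv2.findContours(mask.astype('uint8'),cv2.RETR_EXTERNAL,cv2.CHAIN_APPROX_NONE)[0]:
        if cv2.contourArea(c)<60: continue
        P=ray(KT,c[:,0,:],z)[:,:2]
        (x,y),(w,h),a=cv2.minAreaRect((P*1000).astype('float32'))
        if w>h: w,h,a=h,w,a+90   # a: direction of the short side
        a=(a+90)%180-90
        out.append((round(x),round(y),round(w),round(h),round(a),tuple(c[:,0,:].mean(0).round().astype(int))))
    return out
E
python3 - <<'E'
from h import *
K=cam('scene')
f=lambda n,p,z:print(n,(ray(K,p,z)*1000).round()[:,:2].tolist())
f('boxes',[(232,239),(275,250),(318,282)],.016)
f('loupe,tape,vice',[(311,215),(352,257),(335,235)],0.01)
f('grip top',[(222,293),(243,292)],.061)
f('blade',[(175,337),(188,352),(252,316)],.006)
f('holder',[(167,282),(187,260),(210,310),(230,285)],.02)
f('track',[(324,148),(354,140),(346,185),(385,180)],.095)
f('flap',[(332,136),(354,146)],.11)
im=cv2.imread('pics/scene0.png');Ks=K
hsv=cv2.cvtColor(im,cv2.COLOR_BGR2HSV)
roi=np.zeros(im.shape[:2],bool);roi[225:310,200:340]=1
for r in rect(K,roi&(hsv[...,1]<40)&(hsv[...,2]>190),.016):print('w',r)
for r in rect(K,roi&(abs(hsv[...,0].astype(int)-110)<12)&(hsv[...,1]>120),.02):print('b',r)
# crops enlarged
a=cv2.resize(im[215:375,150:350],None,fx=3,fy=3,interpolation=cv2.INTER_CUBIC)
cv2.imwrite('pics/c1.png',a)
E
```

```text
boxes [[617.0, 335.0], [524.0, 273.0], [388.0, 256.0]]
loupe,tape,vice [[570.0, 120.0], [399.0, 138.0], [477.0, 120.0]]
grip top [[462.0, 457.0], [438.0, 422.0]]
blade [[464.0, 574.0], [419.0, 570.0], [410.0, 421.0]]
holder [[591.0, 524.0], [621.0, 457.0], [468.0, 487.0], [498.0, 418.0]]
track [[689.0, -24.0], [667.0, -118.0], [534.0, 41.0], [488.0, -52.0]]
flap [[704.0, -66.0], [631.0, -80.0]]
w (508, 453, 61, 93, 60, (np.int64(209), np.int64(292)))
w (495, 304, 256, 320, -38, (np.int64(286), np.int64(262)))
w (670, 364, 56, 108, 8, (np.int64(212), np.int64(233)))
```

View pics/c1.png

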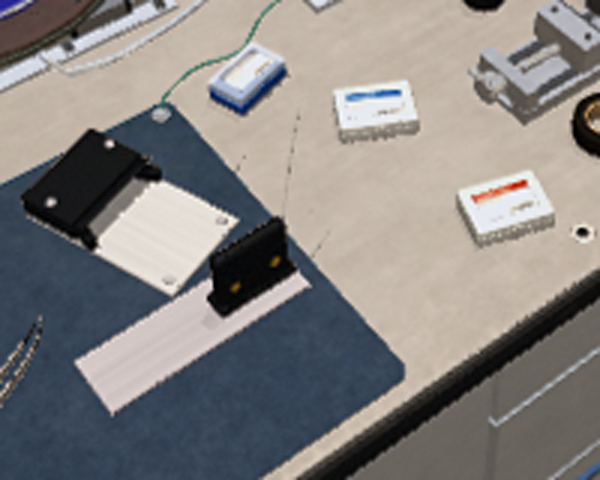

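The enlarged crop shows clear top corners of all three boxes, the holder's black block and the pusher blade. I'll turn those corners into poses and zoom in on the dry box.

Run:
```python
from h import *
K=cam('scene')
def f(n,p,z):
    P=ray(K,np.array(p)/3+[150,215],z)*1000; P=P[:,:2]
    (c,s,a)=cv2.minAreaRect(P.astype('float32'))
    print(n,P.round().tolist(),'c',np.round(P.mean(0)),'edges',np.linalg.norm(np.roll(P,-1,0)-P,axis=1).round(),'dirs',np.degrees(np.arctan2(*(np.roll(P,-1,0)-P).T[::-1])).round())
f('w1',[(333,90),(408,80),(418,120),(341,128)],.016)
f('w2',[(457,190),(534,172),(554,210),(481,233)],.016)
f('bl',[(208,85),(248,43),(286,68),(248,103)],.020)
f('blade',[(75,362),(113,413),(311,286),(285,250)],.007)
f('gripTop',[(210,252),(280,217),(286,222),(216,260)],.061)
f('block',[(92,130),(160,165),(87,240),(25,200)],.028)
f('base',[(173,293),(239,219)],.008)
im=cv2.imread('pics/scene0.png')
cv2.imwrite('pics/c2.png',cv2.resize(im[85:225,300:460],None,fx=4,fy=4,interpolation=cv2.INTER_CUBIC))
```

```text
w1 [[558.0, 290.0], [530.0, 235.0], [490.0, 256.0], [521.0, 309.0]] c [525. 273.] edges [62. 44. 61. 42.] dirs [-117.  152.   60.  -27.]
w2 [[417.0, 277.0], [395.0, 219.0], [359.0, 232.0], [376.0, 289.0]] c [387. 254.] edges [62. 38. 59. 43.] dirs [-111.  161.   73.  -16.]
bl [[620.0, 369.0], [641.0, 317.0], [598.0, 308.0], [584.0, 354.0]] c [611. 337.] edges [56. 44. 48. 39.] dirs [ -68. -169.  106.   22.]
blade [[467.0, 573.0], [417.0, 571.0], [419.0, 410.0], [456.0, 407.0]] c [440. 490.] edges [ 50. 161.  37. 166.] dirs [-178.  -89.   -5.   87.]
gripTop [[452.0, 469.0], [447.0, 414.0], [441.0, 414.0], [443.0, 469.0]] c [446. 441.] edges [55.  6. 56.  8.] dirs [ -95. -172.   88.   -2.]
block [[627.0, 469.0], [565.0, 445.0], [537.0, 522.0], [597.0, 541.0]] c [581. 494.] edges [67. 82. 63. 78.] dirs [-159.  110.   17.  -67.]
base [[473.0, 491.0], [500.0, 419.0]] c [487. 455.] edges [77. 77.] dirs [-70. 110.]
```

View pics/c2.png

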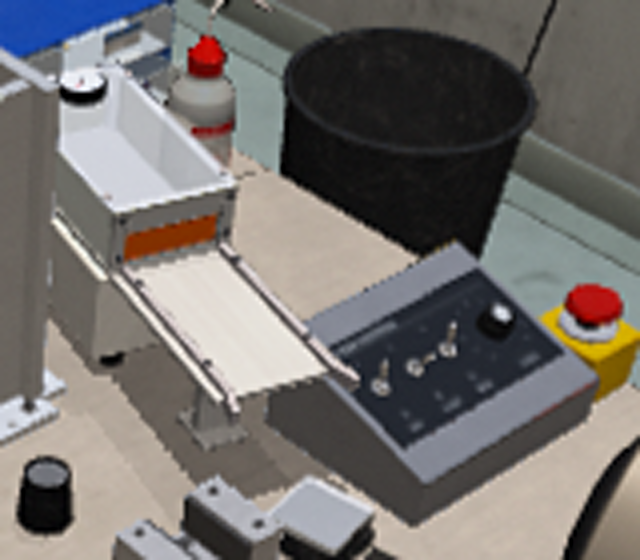

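The crop shows the flap (orange) with its lower corners at crop (125,262) and (217,240), the track's near end at crop (240,400)–(330,378), and the front wall's top edge at (118,215)–(235,187).

Run:
```python
from h import *
K=cam('scene')
def f(n,p,z):
    P=(ray(K,np.array(p)/4+[300,85],z)*1000)[:,:2]; d=P[1]-P[0]
    print(n,P.round().tolist(),'mid',P.mean(0).round(),'len',np.linalg.norm(d).round(),'normal yaw',np.degrees(np.arctan2(d[1],d[0])+np.pi/2).round(1))
f('inlet bottom',[(126,263),(218,240)],.092)
f('inlet top',[(122,235),(217,214)],.121)
f('wall top',[(118,215),(236,187)],.142)
f('deck front',[(240,400),(328,376)],.092)
f('guide ends top',[(236,402),(357,375)],.098)
f('left guide',[(236,402),(115,275)],.098)
f('right guide',[(357,378),(226,246)],.098)
```

```text
inlet bottom [[670.0, -34.0], [651.0, -105.0]] mid [660. -70.] len 73.0 normal yaw -14.7
inlet top [[666.0, -24.0], [645.0, -94.0]] mid [656. -59.] len 73.0 normal yaw -16.7
wall top [[663.0, -16.0], [640.0, -103.0]] mid [651. -59.] len 90.0 normal yaw -15.0
deck front [[514.0, 10.0], [497.0, -53.0]] mid [506. -21.] len 65.0 normal yaw -15.3
guide ends top [[510.0, 19.0], [482.0, -62.0]] mid [496. -21.] len 85.0 normal yaw -18.9
left guide [[510.0, 19.0], [658.0, -13.0]] mid [584.   3.] len 151.0 normal yaw 77.9
right guide [[480.0, -59.0], [636.0, -98.0]] mid [558. -78.] len 161.0 normal yaw 76.3
```

Emit:
{"fn": "move_arm", "kwargs": {"rows": [[25, 38, 2, -0.07, -1], [25, 38, 2, -0.07, -1], [25, 38, 2, -0.07, -1], [25, 38, 2, -0.07, -1], [25, 38, 2, -0.07, -1], [25, 38, 2, -0.07, -1], [25, 38, 2, -0.07, -1], [25, 38, 2, -0.07, -1], [25, 38, 2, -0.07, -1], [25, 38, 2, -0.07, -1], [5, 45, 0, -0.06, -1], [0, 45, 0, 0, -1]], "newtons": 30}}

```text
time: 1.3
tool_pos: [0.4632, -0.0103, 0.2462]
tool_rot: [3.142, 0.001, -0.355]
contact_force: [0.5, 0.3, -0.4]
opening: 0.092
grip_force: 0.0
```

Emit:
{"fn": "move_arm", "kwargs": {"rows": [[45, -10, 0, 0.02, -1], [45, -10, 0, 0.03, -1], [45, -10, 0, 0.03, -1], [0, 0, 0, 0, -1], [0, 0, 0, 0, -1]]}}

```text
time: 1.8
tool_pos: [0.5975, -0.0422, 0.245]
tool_rot: [3.141, 0.003, -0.274]
contact_force: [-0.7, 0.4, 0.1]
opening: 0.0918
grip_force: 0.0
```

```bash
python3 -c "
from h import *
s=monitor.observe();print(s['tool_pos'],s['tool_rot'],s['qpos']);grab('wrist','wt.png')
K=cam('wrist');print(proj(K,[[.66,-.063,.092],[.505,-.022,.092]]))"
```

```text
[ 0.59752375 -0.04217743  0.24498459] [ 3.14126994  0.00332058 -0.27361192] [-1.98323616e-01  4.70002927e-01  1.27378732e+00 -7.30882971e-05
  1.40113785e+00  1.64609656e+00]
[[280.59363941 119.9402755 ]
 [282.46787133 281.39103773]]
```

View pics/wt.png

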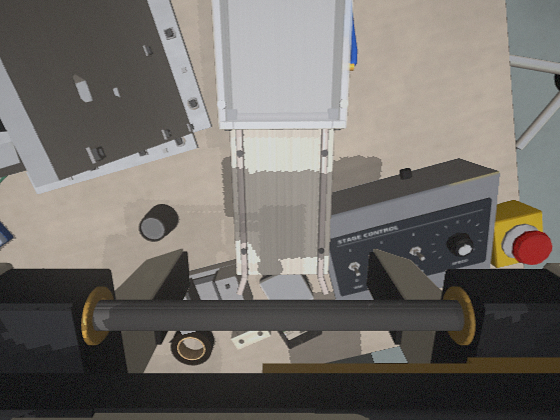

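The wrist view shows the track lengthwise: its guides at columns ~242 and ~324, the deck's near end at row ~274, and the front wall's top edge at row ~128 (columns 217–348).

Run:
```python
from h import *
K=cam('wrist')
def f(n,p,z):
    P=(ray(K,p,z)*1000)[:,:2]; d=P[1]-P[0]
    print(n,P.round(1).tolist(),'mid',P.mean(0).round(1),'len',np.linalg.norm(d).round(1),'yaw',np.degrees(np.arctan2(d[1],d[0])).round(1))
f('wall top',[(217,128),(348,125)],.142)
f('deck end',[(247,275),(318,274)],.092)
f('guidesL',[(242,265),(240,140)],.098)
f('guidesR',[(322,265),(327,140)],.098)
im=cv2.imread('pics/wt.png'); g=cv2.cvtColor(im,cv2.COLOR_BGR2GRAY).astype(int)
for r in (145,160,210,255): print(r,g[r,225:340].tolist())
print(g[260:300,285].tolist()); print(g[115:140,285].tolist())
```

```text
wall top [[669.6, -16.0], [645.3, -110.6]] mid [657.5 -63.3] len 97.7 yaw -104.4
deck end [[521.8, 10.9], [503.4, -59.1]] mid [512.6 -24.1] len 72.3 yaw -104.7
guidesL [[536.6, 10.9], [653.4, -24.0]] mid [595.   -6.5] len 121.9 yaw -16.6
guidesR [[515.3, -65.3], [632.7, -97.9]] mid [574.  -81.6] len 121.9 yaw -15.5
145 [160, 164, 162, 165, 162, 177, 204, 215, 212, 215, 187, 172, 200, 203, 206, 213, 193, 122, 180, 215, 212, 209, 212, 214, 209, 213, 210, 211, 209, 213, 209, 212, 211, 214, 212, 210, 211, 210, 213, 208, 211, 208, 212, 212, 211, 214, 211, 211, 210, 214, 212, 208, 211, 209, 215, 211, 214, 211, 211, 212, 212, 213, 210, 211, 210, 208, 207, 211, 210, 210, 214, 214, 212, 212, 211, 212, 212, 210, 212, 210, 210, 212, 213, 211, 214, 212, 212, 209, 208, 212, 214, 210, 211, 205, 205, 167, 111, 168, 211, 211, 209, 198, 178, 200, 213, 210, 211, 211, 171, 169, 180, 179, 179, 179, 179]
160 [117, 116, 115, 115, 115, 101, 164, 207, 214, 213, 214, 178, 172, 202, 204, 205, 209, 182, 118, 181, 215, 215, 210, 211, 212, 211, 212, 213, 209, 210, 211, 214, 212, 212, 209, 212, 213, 211, 212, 212
[... 1144 characters left out ...]
7, 136, 138, 139, 139, 136, 140, 137, 137, 139, 137, 140, 136, 134, 133, 133, 138, 136, 138, 135, 137, 136, 136, 138, 136, 136, 137, 131, 132, 137, 138, 137, 137, 133, 135, 135, 138, 135, 135, 136, 138, 134, 144, 147, 152, 151, 150, 148, 148, 150, 151, 148, 142, 141, 108, 102, 127, 134, 131, 136, 127, 143, 150, 154, 151, 158, 144, 111, 74, 61, 59, 64, 61, 59, 62, 63, 63]
[202, 200, 201, 198, 198, 200, 199, 201, 197, 200, 198, 200, 202, 201, 179, 158, 162, 160, 158, 158, 159, 160, 160, 160, 160, 162, 160, 160, 160, 161, 161, 157, 161, 161, 161, 159, 161, 162, 163, 131]
[189, 190, 189, 188, 183, 176, 191, 215, 214, 213, 211, 212, 215, 202, 166, 205, 203, 206, 205, 204, 205, 205, 214, 212, 212]
```

Run:
```python
from h import *
K=cam('wrist')
L=ray(K,[(242.3,145),(243,160),(245,210),(246.3,255)],.092)*1000;Rr=ray(K,[(321,145),(320.3,160),(319,210),(318,255)],.092)*1000
print(np.linalg.norm(L-Rr,axis=1)); M=(L+Rr)/2; print(M.round(1))
d=M[0]-M[3];print(np.degrees(np.arctan2(d[1],d[0])))
for P in (L,Rr): d=P[0]-P[3];print(np.degrees(np.arctan2(d[1],d[0])))
print(ray(K,[(283,129)],.142)*1000, ray(K,[(283,274)],.092)*1000)
```

```text
[71.10417733 70.76581338 70.87915045 71.66012452]
[[638.6 -58.1  92. ]
 [625.5 -54.4  92. ]
 [579.2 -42.   92. ]
 [533.6 -29.6  92. ]]
-15.186613913175524
-15.333025739051799
-15.040214000083015
[[655.59591253 -63.2393014  142.        ]] [[513.00128941 -24.76716662  92.        ]]
```

Emit:
{"fn": "move_arm", "kwargs": {"rows": [[-35, 20, 0, -0.01, -1], [-35, 20, 0, -0.01, -1], [-35, 25, 0, -0.01, -1], [-25, 40, 0, -0.01, -1], [-20, 45, -5, -0.01, -1], [-20, 45, -10, -0.01, -1], [-20, 45, -10, -0.02, -1], [-20, 46, -10, 0, -1], [0, 10, -10, 0, -1], [0, 0, 0, 0, -1], [0, 0, 0, 0, -1]]}}

```text
time: 2.95
tool_pos: [0.3883, 0.2514, 0.2026]
tool_rot: [3.141, -0.001, -0.353]
contact_force: [-0.3, 0.5, -0.0]
opening: 0.0917
grip_force: 0.0
```

```bash
cat >> h.py <<'E'
def boxes(kind,name='wrist',fn=None):
    st=monitor.observe(); im,K=grab(name,fn)
    hsv=cv2.cvtColor(im,cv2.COLOR_BGR2HSV).astype(int)
    if kind=='w': m=(hsv[...,1]<25)&(hsv[...,2]>185);z=.016
    else: m=(abs(hsv[...,0]-110)<14)&(hsv[...,1]>110);z=.02
    m=cv2.morphologyEx(m.astype('uint8'),cv2.MORPH_CLOSE,np.ones((7,7)))
    print(st['tool_pos'].round(4),st['tool_rot'].round(3))
    for r in rect(K,m,z):
        if 25<r[2]<80 and 40<r[3]<110: print(r)
    return im,K
E
python3 -c "
from h import *
im,K=boxes('w',fn='w2.png')"
```

```text
[0.3883 0.2514 0.2026] [ 3.141e+00 -1.000e-03 -3.530e-01]
(526, 273, 45, 61, -28, (np.int64(204), np.int64(56)))
```

View pics/w2.png

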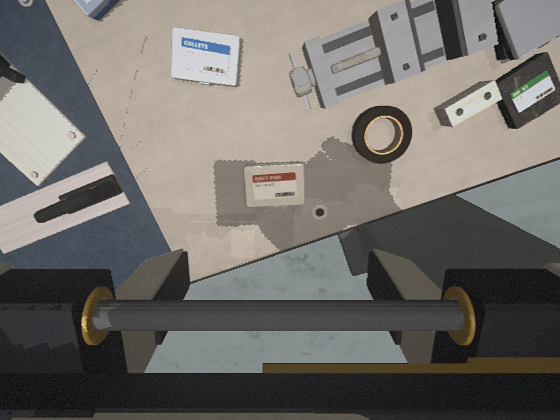

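The red-striped box lies at about (274,185) in the wrist image, in the gripper's shadow, with top corners at about (245,166), (303,162), (304,204), (248,208). The blue-striped box measured (526,273) mm, 45x61 mm at -28°, matches its size.

Run:
```python
from h import *
K=cam('wrist')
im=cv2.imread('pics/w2.png');hsv=cv2.cvtColor(im,cv2.COLOR_BGR2HSV).astype(int)
for p in [(260,195),(230,190),(300,200)]: print(hsv[p[1],p[0]])
roi=np.zeros(im.shape[:2],bool);roi[155:215,235:312]=1
m=roi&(hsv[...,2]>150)&(hsv[...,1]<45)
m=cv2.morphologyEx(m.astype('uint8'),cv2.MORPH_CLOSE,np.ones((9,9)))
print(rect(K,m,.016)); P=ray(K,[(245,166),(303,162),(304,204),(248,208)],.016)*1000
print(P.round(),P.mean(0),cv2.minAreaRect(P[:,:2].astype('float32')))
```

```text
[ 16  31 198]
[ 17  35 132]
[ 14  36 175]
[(394, 254, 54, 77, -20, (np.int64(273), np.int64(177)))]
[[419. 275.  16.]
 [402. 218.  16.]
 [360. 232.  16.]
 [376. 289.  16.]] [389.44847858 253.30247435  16.        ] ((389.38543701171875, 253.36294555664062), (60.29527282714844, 44.734130859375), 73.69213104248047)
```

Emit:
{"fn": "move_arm", "kwargs": {"rows": [[1, 2, -40, 0.068, -1], [0, 0, -40, 0, -1], [0, 0, -40, 0, -1], [0, 0, -40, 0, -1], [0, 0, -25, 0, -1], [0, 0, -10, 0, -1], [0, 0, 0, 0, -1], [0, 0, 0, 0, 1], [0, 0, 0, 0, 1], [0, 0, 0, 0, 1], [0, 0, 0, 0, 1], [0, 0, 0, 0, 1]], "newtons": 25}}

```text
time: 4.2
tool_pos: [0.3898, 0.2546, 0.0078]
tool_rot: [-3.141, -0.001, -0.285]
contact_force: [-0.1, -1.5, 6.5]
opening: 0.0621
grip_force: 24.9
```

Emit:
{"fn": "move_arm", "kwargs": {"rows": [[0, 0, 40, 0, 1], [0, 0, 50, 0, 1], [0, 0, 50, 0, 1], [10, -30, 20, 0.02, 1], [15, -45, 5, 0, 1], [15, -45, 0, 0, 1], [15, -45, 0, 0, 1], [15, -45, 0, 0, 1], [15, -45, 0, 0, 1], [15, -25, 0, 0, 1], [40, -9, 0, 0, 1], [40, -9, 0, 0, 1]]}}

```text
time: 5.4
tool_pos: [0.5702, -0.0449, 0.1723]
tool_rot: [3.142, 0.0, -0.267]
contact_force: [1.1, -0.0, 1.0]
opening: 0.0619
grip_force: 24.9
```

Emit:
{"fn": "move_arm", "kwargs": {"rows": [[30, -6, 0, 0, 1], [30, -5, 0, 0, 1], [0, 0, -20, 0, 1], [0, 0, -25, 0, 1], [0, 0, 0, 0, 1], [0, 0, -15, 0, 1], [0, 0, -11, 0, 1], [0, 0, 0, 0, 1], [0, 0, 0, 0, 1]]}}

```text
time: 6.3
tool_pos: [0.6295, -0.0546, 0.1017]
tool_rot: [3.142, -0.0, -0.265]
contact_force: [0.3, -0.6, 0.7]
opening: 0.0622
grip_force: 24.9
```

Emit:
{"fn": "move_arm", "kwargs": {"rows": [[0, -1, -1, 0, 1], [0, 0, 0, 0, 1], [0, 0, 0, 0, 0], [0, 0, 0, 0, -1], [0, 0, 0, 0, -1], [0, 0, 20, 0, -1], [0, 0, 40, 0, -1], [-30, 10, 40, 0, -1], [-45, 15, 10, 0, -1], [0, 0, 0, 0, -1]]}}

```text
time: 7.3
tool_pos: [0.5503, -0.029, 0.2109]
tool_rot: [-3.141, 0.002, -0.264]
contact_force: [0.6, -0.2, -0.7]
opening: 0.0919
grip_force: 0.0
```

```bash
python3 -c "
from h import *
im,K=grab('wrist','p1.png');print(monitor.observe()['tool_pos'])
cv2.imwrite('pics/p1c.png',cv2.resize(im[90:290,180:400],None,fx=3,fy=3))
hsv=cv2.cvtColor(im,cv2.COLOR_BGR2HSV).astype(int)
m=((hsv[...,0]<8)|(hsv[...,0]>172))&(hsv[...,1]>100)
print(rect(K,m,.108))"
```

```text
[ 0.55310211 -0.02997167  0.21061538]
[(484, -242, 10, 30, 89, (np.int64(554), np.int64(218))), (637, -58, 7, 44, -15, (np.int64(285), np.int64(87)))]
```

View pics/p1c.png

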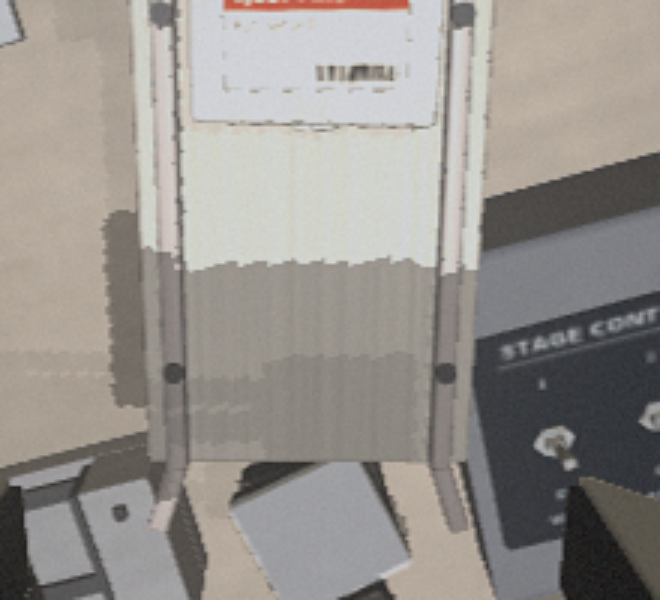

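The white box lies square in the track between the guides, its label at the top of the view and the deck behind it free.

Emit:
{"fn": "move_arm", "kwargs": {"rows": [[-40, 20, 0, 0, -1], [-40, 25, 0, -0.03, -1], [-5, 48, 0, -0.03, -1], [0, 48, 0, -0.03, -1], [0, 48, 0, -0.03, -1], [15, 46, 0, -0.03, -1], [30, 38, 0, -0.03, -1], [13, 30, -5, -0.04, -1], [0, 0, -5, 0, -1], [0, 0, 0, 0, -1], [0, 0, 0, 0, -1]]}}

```text
time: 8.45
tool_pos: [0.5279, 0.2712, 0.1988]
tool_rot: [3.14, 0.001, -0.486]
contact_force: [0.4, 0.0, 0.1]
opening: 0.0919
grip_force: 0.0
```

```bash
python3 -c "
from h import *
K=cam('wrist');print(ray(K,[(285,131)],.108))
im,K=boxes('w',fn='w1.png')
hsv=cv2.cvtColor(im,cv2.COLOR_BGR2HSV).astype(int)
m=(abs(hsv[...,0]-110)<12)&(hsv[...,1]>120)
print(rect(K,m,.016)); print(proj(K,[[.526,.273,.016]]))
cv2.imwrite('pics/w1c.png',cv2.resize(im[90:290,150:430],None,fx=2.5,fy=2.5))"
```

```text
[[0.58008523 0.23695765 0.108     ]]
[0.5279 0.2712 0.1988] [ 3.14e+00  1.00e-03 -4.86e-01]
(536, 463, 57, 70, 20, (np.int64(118), np.int64(256)))
(617, 339, 34, 50, 17, (np.int64(167), np.int64(139)))
[]
[[276.21929568 188.40790815]]
```

View pics/w1c.png

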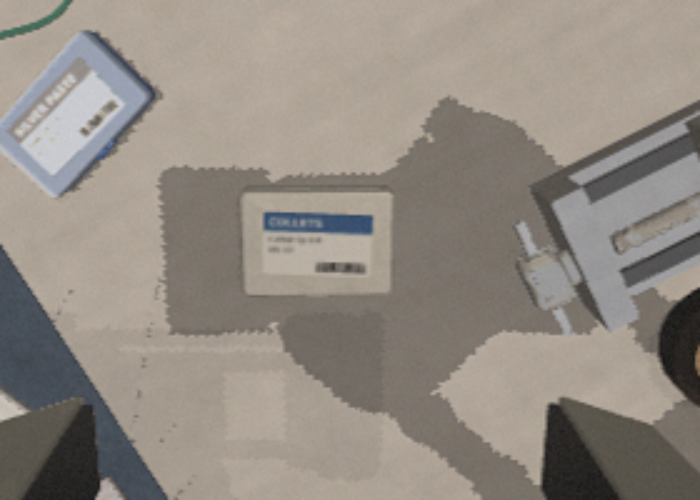

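The blue-striped box is centred at about crop (317,242) and almost aligned with the gripper. The blue box is up left at crop (80,115), with the vice handle to the right, clear of the fingers.

Run:
```python
from h import *
K=cam('wrist')
for p,z in [([(243,190),(393,187),(390,293),(244,297)],.016),([(85,30),(158,97),(57,195),(-8,128)],.02)]:
    P=ray(K,np.array(p)/2.5+[150,90],z)*1000
    print(P.round().tolist(),P.mean(0).round(1),cv2.minAreaRect(P[:,:2].astype('float32')))
```

```text
[[560.0, 288.0, 16.0], [533.0, 234.0, 16.0], [494.0, 255.0, 16.0], [521.0, 310.0, 16.0]] [527.  271.7  16. ] ((526.9738159179688, 271.9083251953125), (62.15499496459961, 45.137821197509766), 63.332645416259766)
[[642.0, 310.0, 20.0], [608.0, 299.0, 20.0], [594.0, 354.0, 20.0], [628.0, 362.0, 20.0]] [617.6 331.2  20. ] ((617.9940185546875, 330.6983947753906), (35.795928955078125, 57.08393096923828), 14.116604804992676)
```

Emit:
{"fn": "move_arm", "kwargs": {"rows": [[-1, 1, -40, 0.02, -1], [0, 0, -40, 0, -1], [0, 0, -40, 0, -1], [0, 0, -40, 0, -1], [0, 0, -22, 0, -1], [0, 0, -9, 0, -1], [0, 0, 0, 0, -1], [0, 0, 0, 0, 1], [0, 0, 0, 0, 1], [0, 0, 0, 0, 1], [0, 0, 0, 0, 1], [0, 0, 0, 0, 1]]}}

```text
time: 9.7
tool_pos: [0.5273, 0.2733, 0.0091]
tool_rot: [-3.141, -0.001, -0.465]
contact_force: [-0.5, -0.8, 3.7]
opening: 0.0619
grip_force: 25.0
```

Emit:
{"fn": "move_arm", "kwargs": {"rows": [[0, 0, 45, 0, 1], [0, 0, 50, 0, 1], [-20, -20, 40, 0, 1], [-20, -35, 20, 0.02, 1], [-17, -45, 10, 0.03, 1], [0, -48, 0, 0.03, 1], [0, -48, 0, 0.03, 1], [0, -48, 0, 0.03, 1], [10, -40, 0, 0.03, 1], [35, -15, 0, 0.03, 1], [35, -9, 0, 0, 1], [0, 0, 0, 0, 1]]}}

```text
time: 10.9
tool_pos: [0.5532, -0.0367, 0.1729]
tool_rot: [3.142, -0.003, -0.267]
contact_force: [-0.3, 0.3, -0.4]
opening: 0.0623
grip_force: 25.0
```

Emit:
{"fn": "move_arm", "kwargs": {"rows": [[14, -3, 0, 0, 1], [14, -3, 0, 0, 1], [0, 0, -20, 0, 1], [0, 0, -25, 0, 1], [0, 0, 0, 0, 1], [0, 0, -15, 0, 1], [0, 0, -10, 0, 1], [0, 0, 0, 0, 1], [0, 0, 0, 0, 1]]}}

```text
time: 11.8
tool_pos: [0.5781, -0.0408, 0.104]
tool_rot: [3.142, -0.0, -0.265]
contact_force: [-0.3, 0.3, -0.1]
opening: 0.0624
grip_force: 25.0
```

Emit:
{"fn": "move_arm", "kwargs": {"rows": [[3, -2, -2, 0, 1], [0, 0, 0, 0, 1], [0, 0, 0, 0, 1], [0, 0, 0, 0, 0], [0, 0, 0, 0, -1], [0, 0, 0, 0, -1], [0, 0, 20, 0, -1], [0, 0, 40, 0, -1], [-25, 8, 40, 0, -1], [-25, 10, 10, 0, -1], [0, 0, 0, 0, -1]]}}

```text
time: 12.9
tool_pos: [0.5298, -0.0239, 0.2139]
tool_rot: [-3.141, -0.003, -0.264]
contact_force: [-0.3, 1.0, -0.1]
opening: 0.0918
grip_force: 0.0
```

```bash
python3 -c "
from h import *
im,K=grab('wrist','p2.png');print(monitor.observe()['tool_pos'])
cv2.imwrite('pics/p2c.png',cv2.resize(im[60:300,170:410],None,fx=2.4,fy=2.4))
np.save('K2.npy',K[1])"
```

```text
[ 0.53062383 -0.02445928  0.21265584]
```

View pics/p2c.png

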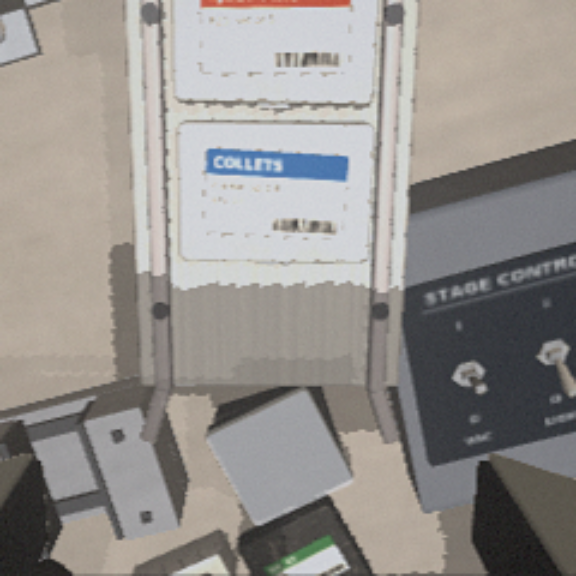

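Both white boxes lie square with a gap of a few mm. The rear edge of the second is at crop row 262 and the deck's end at row 385.

```bash
python3 -c "
from h import *
K=cam('wrist');K=(K[0],np.load('K2.npy'))
G=np.array([.6615,-.0644]);u=np.array([.965,-.262])
for r,z in [(102,.108),(122,.108),(262,.108),(385,.092)]:
    p=ray(K,[(275/2.4+170,r/2.4+60)],z)[0,:2];print(r,((p-G)@u*1000).round(1))
"
```

```text
102 -56.0
122 -61.9
262 -105.7
385 -153.5
```

Emit:
{"fn": "move_arm", "kwargs": {"rows": [[-40, 25, 0, 0.03, -1], [-20, 42, 0, 0.05, -1], [0, 48, 0, 0.06, -1], [0, 48, 0, 0.06, -1], [10, 46, 0, 0.06, -1], [25, 42, 0, 0.06, -1], [35, 35, 0, 0.06, -1], [40, 30, 0, 0.06, -1], [38, 28, -5, 0.07, -1], [0, 10, -8, 0, -1], [0, 0, 0, 0, -1], [0, 0, 0, 0, -1]]}}

```text
time: 14.15
tool_pos: [0.6182, 0.3285, 0.1972]
tool_rot: [3.141, 0.003, 0.244]
contact_force: [-0.0, 0.4, -0.0]
opening: 0.092
grip_force: 0.0
```

Run:
```python
from h import *
im,K=grab('wrist','b.png');print(proj(K,[[.6175,.331,.02]]))
hsv=cv2.cvtColor(im,cv2.COLOR_BGR2HSV).astype(int)
m=(abs(hsv[...,0]-112)<16)&(hsv[...,1]>25); m[280:]=0; m[:,:180]=0
m=cv2.morphologyEx(m.astype('uint8'),cv2.MORPH_CLOSE,np.ones((9,9)))
print(rect(K,m,.02))
```

```text
[[274.50186332 186.54717488]]
[(582, 65, 15, 126, 12, (np.int64(500), np.int64(274))), (620, 335, 39, 57, 15, (np.int64(271), np.int64(183))), (573, 401, 38, 158, -81, (np.int64(194), np.int64(201))), (770, 154, 100, 138, -62, (np.int64(509), np.int64(64)))]
```

Emit:
{"fn": "move_arm", "kwargs": {"rows": [[0, 4, -40, 0.018, -1], [0, 0, -40, 0, -1], [0, 0, -40, 0, -1], [0, 0, -40, 0, -1], [0, 0, -19, 0, -1], [0, 0, -9, 0, -1], [0, 0, 0, 0, -1], [0, 0, 0, 0, 1], [0, 0, 0, 0, 1], [0, 0, 0, 0, 1], [0, 0, 0, 0, 1], [0, 0, 0, 0, 1]]}}

```text
time: 15.4
tool_pos: [0.6192, 0.3333, 0.0109]
tool_rot: [-3.142, -0.001, 0.263]
contact_force: [-0.7, 0.5, 3.2]
opening: 0.0585
grip_force: 25.0
```

Emit:
{"fn": "move_arm", "kwargs": {"rows": [[0, 0, 45, 0, 1], [0, 0, 50, 0, 1], [-30, -20, 50, -0.04, 1], [-40, -28, 20, -0.06, 1], [-40, -30, 5, -0.06, 1], [-30, -40, 0, -0.06, 1], [-9, -48, 0, -0.06, 1], [0, -48, 0, -0.06, 1], [0, -48, 0, -0.06, 1], [10, -45, 0, -0.06, 1], [20, -35, 0, -0.068, 1], [20, -15, 0, 0, 1]]}}

```text
time: 16.6
tool_pos: [0.5284, -0.0217, 0.1702]
tool_rot: [3.141, -0.001, -0.27]
contact_force: [0.5, 0.4, 0.0]
opening: 0.0583
grip_force: 25.0
```

Emit:
{"fn": "move_arm", "kwargs": {"rows": [[8, -4, -10, 0, 1], [8, -3, -20, 0, 1], [0, 0, -20, 0, 1], [0, 0, 0, 0, 1], [0, 0, 0, 0, 1]]}}

```text
time: 17.1
tool_pos: [0.5433, -0.0246, 0.1195]
tool_rot: [3.141, 0.002, -0.264]
contact_force: [0.6, -0.6, 0.1]
opening: 0.0579
grip_force: 25.0
```

Emit:
{"fn": "move_arm", "kwargs": {"rows": [[-7, -6, 0, 0, 1], [0, 0, -8, 0, 1], [0, 0, -7, 0, 1], [0, 0, 0, 0, 1], [0, 0, 0, 0, 1]]}}

```text
time: 17.6
tool_pos: [0.5368, -0.0314, 0.1046]
tool_rot: [3.142, 0.0, -0.265]
contact_force: [0.9, -0.2, 0.1]
opening: 0.0584
grip_force: 25.0
```

Emit:
{"fn": "move_arm", "kwargs": {"rows": [[0, 1, -1, 0, 1], [0, 0, 0, 0, 1], [0, 0, 0, 0, 0], [0, 0, 0, 0, -1], [0, 0, 0, 0, -1], [0, 0, 20, 0, -1], [0, 0, 40, 0, -1], [-5, 0, 40, 0, -1], [-10, 0, 20, 0, -1], [0, 0, 0, 0, -1], [0, 0, 0, 0, -1]]}}

```text
time: 18.7
tool_pos: [0.5218, -0.0304, 0.2236]
tool_rot: [3.142, -0.0, -0.265]
contact_force: [0.2, 0.6, 0.7]
opening: 0.0916
grip_force: 0.0
```

Run:
```python
from h import *
im,K=grab('wrist','p3.png');im2,_=grab('scene','s3.png')
a=cv2.resize(im[70:320,170:410],(480,500)); b=cv2.resize(im2[225:375,140:300],None,fx=2,fy=2)
c=np.zeros((500,800,3),'uint8');c[:,:480]=a;c[:300,480:]=b
cv2.imwrite('pics/p3c.png',c);np.save('K3.npy',K[1]);print(monitor.observe()['tool_pos'])
```

```text
[ 0.52144805 -0.03030372  0.22235387]
```

View pics/p3c.png

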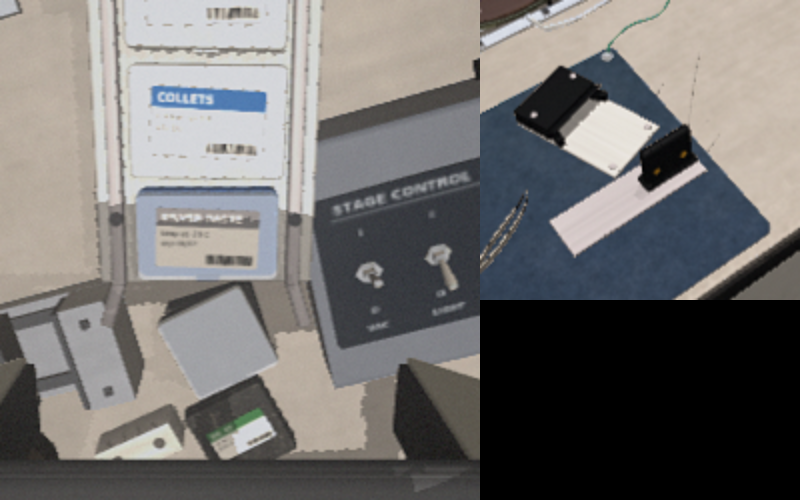

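All three boxes lie in line in the track. The pusher still lies where it was: grip at inset (668,155), blade to lower left.

Emit:
{"fn": "move_arm", "kwargs": {"rows": [[-40, 20, 0, 0.1, -1], [-12, 40, 0, 0.14, -1], [0, 45, 0, 0.14, -1], [0, 45, 0, 0.14, -1], [0, 45, 0, 0.14, -1], [0, 45, 0, 0.14, -1], [0, 45, 0, 0.14, -1], [0, 45, 0, 0.14, -1], [0, 45, 0, 0.14, -1], [-5, 40, 0, 0.14, -1], [-10, 40, -5, 0.14, -1], [-9, 17, -10, 0.14, -1]]}}

```text
time: 20.0
tool_pos: [0.4449, 0.4448, 0.2068]
tool_rot: [-3.14, 0.0, 1.383]
contact_force: [0.1, 0.0, 0.1]
opening: 0.0913
grip_force: 0.0
```

Emit:
{"fn": "move_arm", "kwargs": {"rows": [[0, 0, 0, 0.14, -1], [0, 0, 0, 0.04, -1], [0, 0, 0, 0, -1]]}}

```text
time: 20.3
tool_pos: [0.4454, 0.4416, 0.2067]
tool_rot: [-3.139, 0.002, 1.556]
contact_force: [-0.2, 0.5, -1.1]
opening: 0.092
grip_force: 0.0
```

Run:
```python
from h import *
im,K=grab('wrist','g.png');s=monitor.observe();print(s['tool_pos'],s['tool_rot'],s['qpos'])
print(proj(K,[[.446,.441,.061],[.442,.572,.007]]))
cv2.imwrite('pics/gc.png',cv2.resize(im[0:300],None,fx=1.4,fy=1.4))
```

```text
[0.44561466 0.44143353 0.20707089] [-3.13954959e+00  1.71113136e-03  1.55381067e+00] [ 6.58608367e-01  5.47954948e-01  1.24733604e+00 -5.90474521e-05
  1.34896602e+00  6.75608839e-01]
[[279.12469198 194.89029494]
 [272.98863579  47.7715298 ]]
```

View pics/gc.png

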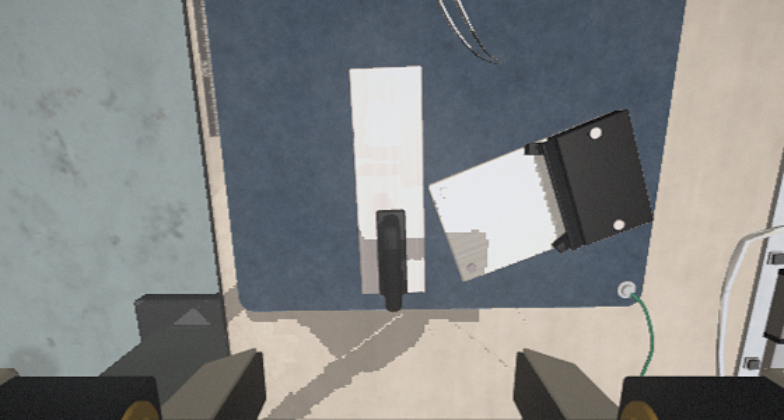

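The wrist view shows the blade from (349,70)/(421,66) to (362,293)/(424,292), with the grip on top along column ~392. The holder's base has corners at (429,185) and (464,281), and its block has far corners at (628,111) and (652,222).

Run:
```python
from h import *
K=cam('wrist')
W=lambda p,z:(ray(K,np.array(p)/1.4,z)*1000)[:,:2]
fr=W([(350,69),(421,66)],.007); re=W([(362,293),(424,292)],.007)
print('blade',fr.round(1),re.round(1),'tip',fr.mean(0),'len',np.linalg.norm(fr.mean(0)-re.mean(0)),'yaw',np.degrees(np.arctan2(*(fr.mean(0)-re.mean(0))[::-1])))
g=W([(391,215),(393,305)],.061);print('grip',g,np.degrees(np.arctan2(*(g[0]-g[1])[::-1])))
b=W([(429,185),(464,281)],.008);far=W([(628,111),(652,222)],.028)
for e in (b,far): d=e[0]-e[1];print(e.round(1),e.mean(0),np.linalg.norm(d),np.degrees(np.arctan2(*d[::-1]))-90)
d=far.mean(0)-b.mean(0);print(d,np.linalg.norm(d),np.degrees(np.arctan2(*d[::-1])))
st=W([(440,191),(471,268)],.008);
n=W([(551,142),(577,249)],.028);d=n[0]-n[1];print('near top',n,n.mean(0),np.linalg.norm(d))
```

```text
blade [[420.5 571. ]
 [469.1 572.1]] [[423.3 410.3]
 [472.  410.3]] tip [444.77586696 571.54602086] len 161.28003444081196 yaw 91.02868352016499
grip [[447.01691273 478.70206739]
 [447.44531382 418.40068916]] 90.40704146223284
[[475.1 492.5]
 [503.  419.1]] [489.05335806 455.8064239 ] 78.53485043017179 20.751113231038147
[[604.3 539.8]
 [631.1 466.1]] [617.71000425 502.93746322] 78.43534967238651 19.935421315704502
[128.65664618  47.13103932] 137.01776335638166 20.11939624273221
near top [[555.25841186 521.1240382 ]
 [580.18097229 447.48255751]] [567.71969208 484.30329786] 77.74446408972206
```

Emit:
{"fn": "move_arm", "kwargs": {"rows": [[1, 2, -40, 0.033, -1], [0, 0, -40, 0, -1], [0, 0, -40, 0, -1], [0, 0, -40, 0, -1], [0, 0, -18, 0, -1], [0, 0, 0, 0, -1], [0, 0, 0, 0, 1], [0, 0, 0, 0, 1], [0, 0, 0, 0, 1], [0, 0, 0, 0, 1], [0, 0, 0, 0, 1], [0, 0, 0, 0, 1]], "newtons": 45}}

```text
time: 21.55
tool_pos: [0.447, 0.4437, 0.0312]
tool_rot: [3.141, -0.0, 1.588]
contact_force: [0.4, -0.0, -0.3]
opening: 0.0486
grip_force: 0.0
```

Emit:
{"fn": "move_arm", "kwargs": {"rows": [[0, 0, -2, 0, 1], [0, 0, 0, 0, 1], [0, 0, 0, 0, 1], [0, 0, 0, 0, 1], [0, 0, 0, 0, 1], [0, 0, 0, 0, 1], [0, 0, 0, 0, 1]]}}

```text
time: 22.25
tool_pos: [0.4469, 0.4435, 0.0287]
tool_rot: [3.142, 0.0, 1.588]
contact_force: [0.2, -0.3, -1.2]
opening: 0.0114
grip_force: 45.0
```

Emit:
{"fn": "move_arm", "kwargs": {"rows": [[0, 0, 20, 0, 1], [0, 0, 45, 0, 1], [0, 0, 45, 0, 1], [-5, -20, 40, -0.1, 1], [-5, -40, 25, -0.14, 1], [-5, -40, 10, -0.14, 1], [-5, -40, 0, -0.14, 1], [-5, -40, 0, -0.14, 1], [-5, -40, 0, -0.14, 1], [-5, -40, 0, -0.14, 1], [-5, -40, 0, -0.14, 1], [-5, -30, 0, -0.14, 1]]}}

```text
time: 23.45
tool_pos: [0.4013, 0.1116, 0.2139]
tool_rot: [3.141, 0.0, 0.361]
contact_force: [1.0, -0.5, -1.5]
opening: 0.0115
grip_force: 45.0
```

Emit:
{"fn": "move_arm", "kwargs": {"rows": [[-5, -30, 0, -0.14, 1], [-5, -30, 0, -0.14, 1], [-5, -24, 0, -0.14, 1], [-3, -18, 0, -0.14, 1], [0, 0, 0, -0.073, 1], [0, 0, 0, 0, 1], [0, 0, 0, 0, 1]]}}

```text
time: 24.15
tool_pos: [0.3839, 0.0117, 0.2138]
tool_rot: [-3.142, -0.0, -0.263]
contact_force: [0.1, -0.6, -1.4]
opening: 0.0119
grip_force: 45.0
```

Run:
```python
from h import *
s=monitor.observe();print(s['tool_pos'],s['tool_rot'],s['opening'],s['qpos'])
im,K=grab('wrist','h.png');im2,_=grab('side','h2.png')
c=np.zeros((420,800,3),'uint8');c[:,:560]=im;c[:400,560:]=cv2.resize(im2[90:290,250:370],None,fx=2,fy=2)
cv2.imwrite('pics/hc.png',c)
```

```text
[0.38386209 0.01166857 0.21381876] [-3.14156549e+00 -7.65729198e-06 -2.63073295e-01] 0.011913659621528423 [-1.69907845e-01  9.36930069e-02  1.89020635e+00  2.87528221e-05
  1.15768315e+00  1.66395023e+00]
```

View pics/hc.png

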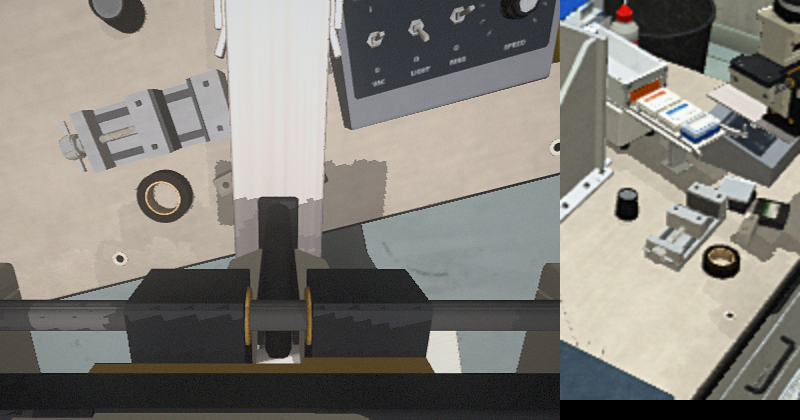

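The pusher is held straight: blade symmetric about column ~279 in the wrist view, and the side view shows the three boxes still in line in the track.

Emit:
{"fn": "move_arm", "kwargs": {"rows": [[0, 0, -40, -0.002, 1], [0, 0, -30, 0, 1], [0, 0, -22, 0, 1], [0, 0, 0, 0, 1], [0, 0, 0, 0, 1], [0, 0, 0, 0, 1]]}}

```text
time: 24.85
tool_pos: [0.3849, 0.0116, 0.1229]
tool_rot: [-3.141, -0.002, -0.266]
contact_force: [0.5, 0.4, -0.6]
opening: 0.0114
grip_force: 45.0
```

Emit:
{"fn": "move_arm", "kwargs": {"rows": [[7.7, -2.1, -1, 0, 1], [7.7, -2.1, 0, 0, 1], [7.7, -2.1, 0, 0, 1], [7.7, -2.1, 0, 0, 1], [7.7, -2.1, 0, 0, 1], [7.7, -2.1, 0, 0, 1], [7.7, -2.1, 0, 0, 1], [7.7, -2.1, 0, 0, 1], [7.7, -2.1, 0, 0, 1], [7.7, -2.1, 0, 0, 1], [7.7, -2.1, 0, 0, 1], [7.7, -2.1, 0, 0, 1]]}}

```text
time: 26.05
tool_pos: [0.477, -0.0138, 0.1207]
tool_rot: [3.142, 0.0, -0.267]
contact_force: [-0.8, 0.5, -0.8]
opening: 0.0118
grip_force: 45.0
```

Run:
```python
from h import *
im,K=grab('wrist','q.png');im2,_=grab('side','q2.png');im3,_=grab('scene','q3.png')
c=np.zeros((560,800,3),'uint8');c[:300,:400]=cv2.resize(im[0:280],(400,300))
c[:300,400:]=cv2.resize(im2[110:185,260:360],(400,300));c[300:,:400]=cv2.resize(im3[110:205,300:446],(400,260))
cv2.imwrite('pics/qc.png',c);s=monitor.observe();print(s['tool_pos'],s['opening'],s['contact_force'])
```

```text
[ 0.47701483 -0.01386759  0.1207436 ] 0.01180244488006708 [ 0.27804618  0.54860621 -1.81846834]
```

View pics/qc.png

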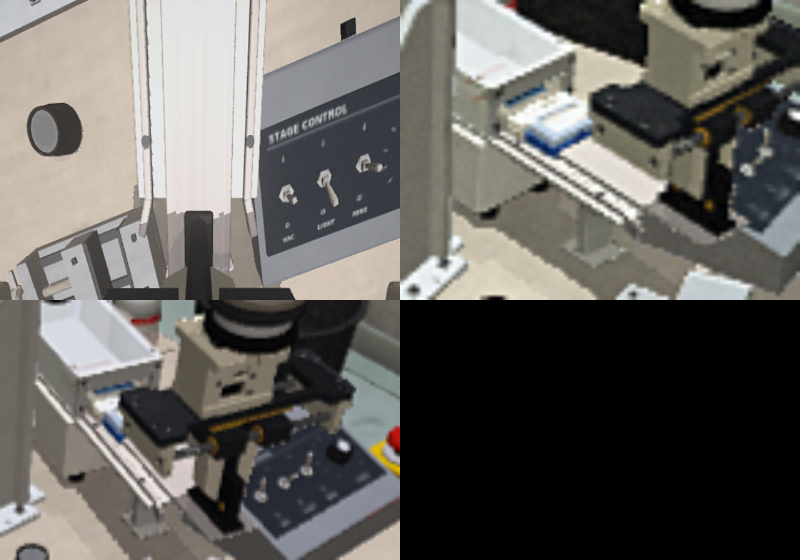

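The row has been pushed on well: blue box in front of the inlet, white boxes entering. I'll push on to about 36 mm past the inlet.

Emit:
{"fn": "move_arm", "kwargs": {"rows": [[7.7, -2.1, 0, 0, 1], [7.7, -2.1, 0, 0, 1], [7.7, -2.1, 0, 0, 1], [7.7, -2.1, 0, 0, 1], [7.7, -2.1, 0, 0, 1], [7.7, -2.1, 0, 0, 1], [7.7, -2.1, 0, 0, 1], [7.7, -2.1, 0, 0, 1], [7.7, -2.1, 0, 0, 1], [7.7, -2.1, 0, 0, 1], [6, -1.6, 0, 0, 1], [0, 0, 0, 0, 1]]}}

```text
time: 27.4
tool_pos: [0.5604, -0.0366, 0.1208]
tool_rot: [3.142, -0.001, -0.267]
contact_force: [-0.3, -0.1, -1.8]
opening: 0.0117
grip_force: 45.0
```

Emit:
{"fn": "move_arm", "kwargs": {"rows": [[5, -1.4, 0, 0, 1], [5, -1.4, 0, 0, 1], [3, -0.8, 0, 0, 1], [0, 0, 0, 0, 1], [0, 0, 0, 0, 1], [0, 0, 0, 0, 1]]}}

```text
time: 28.0
tool_pos: [0.5723, -0.0398, 0.1207]
tool_rot: [3.141, -0.0, -0.267]
contact_force: [0.2, 0.2, -2.5]
opening: 0.0117
grip_force: 45.0
```

Emit:
{"fn": "move_arm", "kwargs": {"rows": [[2, -0.5, 0, 0, 1], [0, 0, 0, 0, 1], [0, 0, 0, 0, 1], [-20, 5.4, 0, 0, 1], [-25, 6.8, 0, 0, 1], [-25, 6.8, 0, 0, 1], [-25, 6.8, 0, 0, 1], [-25, 6.8, 0, 0, 1], [-25, 6.8, 0, 0, 1], [-25, 6.8, 0, 0, 1], [-20, 5.4, 0, 0, 1], [0, 0, 0, 0, 1]]}}

```text
time: 29.2
tool_pos: [0.3821, 0.0119, 0.1209]
tool_rot: [3.141, 0.001, -0.267]
contact_force: [0.1, -0.2, -1.1]
opening: 0.0121
grip_force: 45.0
```

Run:
```python
from h import *
s=monitor.observe();print(s['tool_pos'],s['opening'],s['contact_force'])
im,_=grab('wrist','r.png');im2,_=grab('side','r2.png');im3,_=grab('scene','r3.png')
o2=cv2.imread('pics/side0.png');o3=cv2.imread('pics/scene0.png')
for a,b,n in ((o2,im2,'side'),(o3,im3,'scene')):
    for i in (a,b):
        h=cv2.cvtColor(i,cv2.COLOR_BGR2HSV).astype(int); m=(h[...,0]>5)&(h[...,0]<16)&(h[...,1]>190)&(h[...,2]>110)
        m[:100]=0;m[160:]=0; m[:,:255]=0;m[:,365:]=0
        y,x=np.nonzero(m); print(n,len(x),x.min() if len(x) else 0,x.max() if len(x) else 0,y.min() if len(x) else 0,y.max() if len(x) else 0)
c=np.zeros((600,800,3),'uint8');c[:300,:400]=cv2.resize(im,(400,300));c[:300,400:]=cv2.resize(im2[110:185,260:360],(400,300))
c[300:,:400]=cv2.resize(im3[100:190,300:420],(400,300));c[300:,400:]=cv2.resize(o3[100:190,300:420],(400,300));cv2.imwrite('pics/rc.png',c)
```

```text
[0.38211172 0.01192005 0.12092449] 0.01214944277752983 [ 0.14744386 -0.20002095 -1.11717734]
side 66 285 299 130 140
side 66 285 299 130 140
scene 121 331 353 139 149
scene 123 331 353 139 149
```

The flap's orange patch has exactly its starting extent in both views, so it is shut behind the boxes, and the pusher is out. Now I'll return the pusher.

Emit:
{"fn": "move_arm", "kwargs": {"rows": [[0, 0, 40, 0, 1], [0, 10, 30, 0, 1], [2, 35, 10, 0.06, 1], [3, 45, 0, 0.07, 1], [4, 45, 0, 0.07, 1], [4, 45, 0, 0.07, 1], [4, 45, 0, 0.07, 1], [4, 45, 0, 0.07, 1], [4, 45, 0, 0.07, 1], [4, 45, 0, 0.07, 1], [3, 40, 0, 0.068, 1], [0, 17, 0, 0, 1]]}}

```text
time: 30.55
tool_pos: [0.417, 0.4321, 0.1999]
tool_rot: [-3.141, -0.001, 0.355]
contact_force: [0.5, 0.6, -0.2]
opening: 0.0117
grip_force: 45.0
```

Emit:
{"fn": "move_arm", "kwargs": {"rows": [[0, 0, -20, 0, 1], [0, 0, -10, 0, 1], [0, 0, 0, 0, 1]]}}

```text
time: 30.85
tool_pos: [0.416, 0.4276, 0.1686]
tool_rot: [3.14, 0.004, 0.35]
contact_force: [0.6, -0.5, -0.7]
opening: 0.0116
grip_force: 45.0
```

Emit:
{"fn": "move_arm", "kwargs": {"rows": [[0, 1, -40, 0, 1], [0, 0, -40, 0, 1], [0, 0, -30, 0, 1], [0, 0, -15, 0, 1], [0, 0, 0, 0, 1], [0, 0, 0, 0, 1]]}}

```text
time: 31.45
tool_pos: [0.4173, 0.4294, 0.0468]
tool_rot: [-3.141, -0.001, 0.35]
contact_force: [-0.0, -0.5, -0.6]
opening: 0.0118
grip_force: 45.0
```

Run:
```python
from h import *
s=monitor.observe();print(s['tool_pos'],s['tool_rot'],s['opening'],s['contact_force'])
im2,_=grab('side','t2.png');im3,_=grab('scene','t3.png');im,_=grab('wrist','t1.png')
c=np.zeros((600,800,3),'uint8');c[:300,:400]=cv2.resize(im3[240:330,140:260],(400,300),interpolation=cv2.INTER_CUBIC)
c[:300,400:]=cv2.resize(im2[230:320,180:300],(400,300),interpolation=cv2.INTER_CUBIC);c[300:,:400]=cv2.resize(im,(400,300))
c[300:,400:]=cv2.resize(im3[100:190,300:420],(400,300),interpolation=cv2.INTER_CUBIC)
cv2.imwrite('pics/tc.png',c)
```

```text
[0.41733365 0.42941678 0.04678466] [-3.14124854e+00 -1.38711970e-03  3.50036065e-01] 0.011760932413630541 [-0.01731795 -0.47228917 -0.58419167]
```

View pics/tc.png

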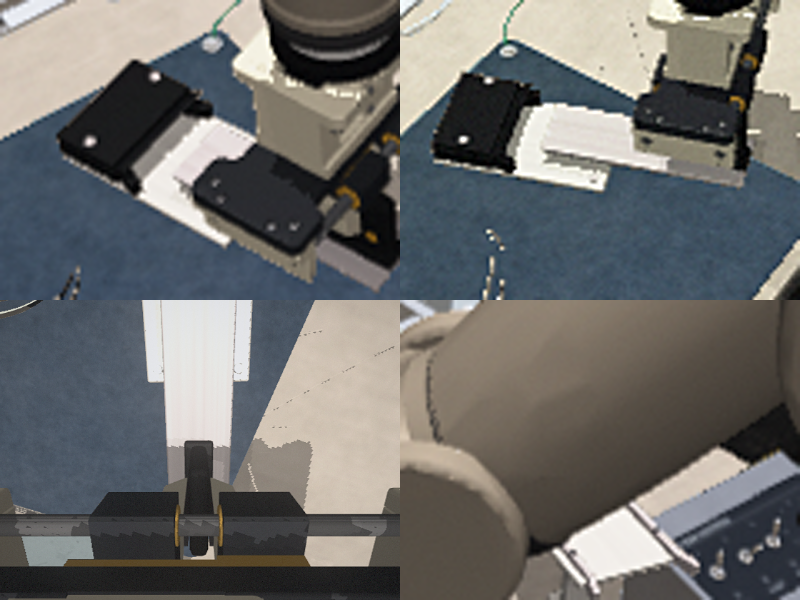

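The wrist panel shows the base plate's edges on both sides of the blade (panel columns ~147/249 against blade 165/232), nearly centred and parallel. I'll measure the lateral offset from that.

Run:
```python
from h import *
K=cam('wrist');st=monitor.observe()
im=cv2.imread('pics/t1.png');h=cv2.cvtColor(im,cv2.COLOR_BGR2HSV).astype(int);V=im[...,0].astype(int)*0+h[...,1]
a=.35;u=np.array([np.cos(a),np.sin(a)]);n=np.array([-u[1],u[0]])
f=lambda c,r,z:((ray(K,[(c,r)],z)[0,:2]-st['tool_pos'][:2])*1000)
for r in (8,20,40,60,80,95,105):
    m=h[r,:,1]<60; x=np.nonzero(m[190:365])[0]+190
    l,rt=x.min(),x.max()
    L,Rr=f(l-.5,r,.008),f(rt+.5,r,.008)
    g=V[r]; gr=cv2.cvtColor(im,cv2.COLOR_BGR2GRAY).astype(int)[r]
    d=np.abs(np.diff(gr)); e1=np.argmax(d[l+8:250])+l+8; e2=np.argmax(d[310:rt-6])+310
    B1,B2=f(e1+.5,r,.021),f(e2+.5,r,.021)
    print(r,l,e1,e2,rt,'base mid lat',((L+Rr)/2@n).round(1),'w',np.linalg.norm(L-Rr).round(1),'blade mid lat',((B1+B2)/2@n).round(1),'w',np.linalg.norm(B1-B2).round(1),'x',(L@u).round(0))
```

```text
8 190 198 352 364 base mid lat 0.0 w 89.5 blade mid lat 0.7 w 73.6 x 127.0
20 190 199 351 364 base mid lat 0.0 w 90.4 blade mid lat 0.7 w 73.3 x 122.0
40 190 200 351 364 base mid lat 0.0 w 91.8 blade mid lat 0.5 w 74.0 x 112.0
60 190 202 328 364 base mid lat 0.0 w 93.3 blade mid lat 5.7 w 62.7 x 102.0
80 190 204 349 364 base mid lat 0.0 w 94.8 blade mid lat -0.0 w 73.3 x 93.0
95 190 204 348 364 base mid lat 0.0 w 95.9 blade mid lat 0.2 w 73.7 x 85.0
105 190 205 326 364 base mid lat 0.0 w 96.7 blade mid lat 5.6 w 62.5 x 80.0
```

Run:
```python
from h import *
K=cam('wrist');st=monitor.observe();gr=cv2.cvtColor(cv2.imread('pics/t1.png'),cv2.COLOR_BGR2GRAY).astype(int)
a=.35;u=np.array([np.cos(a),np.sin(a)]);n=np.array([-u[1],u[0]])
f=lambda c,r,z:((ray(K,[(c,r)],z)[0,:2]-st['tool_pos'][:2])*1000)
for r,e1,e2 in ((8,198,352),(20,199,351),(40,200,351),(80,204,349),(95,204,348)):
    L,Rr=f(e1+.5,r,.008),f(e2+.5,r,.008)
    d=np.abs(np.diff(gr[r]));b1=np.argmax(d[215:250])+215;b2=np.argmax(d[312:340])+312
    B1,B2=f(b1+.5,r,.0251),f(b2+.5,r,.0251)
    print(r,'base lat',((L+Rr)/2@n).round(1),np.linalg.norm(L-Rr).round(1),'blade',b1,b2,((B1+B2)/2@n).round(1),np.linalg.norm(B1-B2).round(1),'x',(L@u).round())
P=[f(277,110,.008)@u]
print('row',[(r,gr[r,212].item()) for r in range(100,122,2)],[(r,(f(212,r,.008)@u).round(1)) for r in (108,112,116)])
```

```text
8 base lat 0.8 78.8 blade 223 330 -0.0 50.0 x 127.0
20 base lat 0.8 78.5 blade 226 330 -0.7 49.0 x 122.0
40 base lat 0.5 79.2 blade 225 329 -0.3 49.8 x 112.0
80 base lat 0.0 78.5 blade 226 327 -0.0 49.9 x 93.0
95 base lat 0.3 79.0 blade 225 327 0.2 51.1 x 85.0
row [(100, 232), (102, 231), (104, 231), (106, 230), (108, 230), (110, 229), (112, 231), (114, 203), (116, 91), (118, 96), (120, 102)] [(108, np.float64(78.0)), (112, np.float64(75.9)), (116, np.float64(73.7))]
```

Emit:
{"fn": "move_arm", "kwargs": {"rows": [[0, 0, -8, 0.01, 1], [0, 0, 0, 0, 1], [0, 0, 0, 0, 1], [7.2, 2.7, 0, 0, 1], [7.2, 2.7, 0, 0, 1], [7.2, 2.7, 0, 0, 1], [7.2, 2.7, 0, 0, 1], [7.2, 2.7, 0, 0, 1], [0, 0, 0, 0, 1], [0, 0, 0, 0, 1]]}}

```text
time: 32.6
tool_pos: [0.4523, 0.4426, 0.0375]
tool_rot: [3.141, 0.001, 0.361]
contact_force: [-0.1, 0.2, -1.0]
opening: 0.0118
grip_force: 45.0
```

Emit:
{"fn": "move_arm", "kwargs": {"rows": [[6, 2.3, 0, 0, 1], [6, 2.3, 0, 0, 1], [6, 2.3, 0, 0, 1], [6, 2.3, 0, 0, 1], [6, 2.3, 0, 0, 1], [6, 2.3, 0, 0, 1], [0, 0, 0, 0, 1], [0, 0, 0, 0, 1]]}}

```text
time: 33.4
tool_pos: [0.4883, 0.4565, 0.0376]
tool_rot: [3.141, 0.0, 0.361]
contact_force: [-0.3, 0.2, -2.2]
opening: 0.0118
grip_force: 45.0
```

Emit:
{"fn": "move_arm", "kwargs": {"rows": [[1.9, 0.7, 0, 0, 1], [0, 0, -1.5, 0, 1], [0, 0, -1, 0, 1], [0, 0, 0, 0, 1], [0, 0, 0, 0, 1]]}}

```text
time: 33.9
tool_pos: [0.4901, 0.4572, 0.0352]
tool_rot: [3.141, 0.0, 0.361]
contact_force: [-0.6, -0.6, -0.9]
opening: 0.0118
grip_force: 45.0
```

Emit:
{"fn": "move_arm", "kwargs": {"rows": [[0, 0, 0, 0, 0.5], [0, 0, 0, 0, 0], [0, 0, 0, 0, -0.5], [0, 0, 0, 0, -1], [0, 0, 0, 0, -1], [0, 0, 0, 0, -1], [0, 0, 20, 0, -1], [0, 0, 40, 0, -1], [0, 0, 45, 0, -1], [0, 0, 45, 0, -1], [0, 0, 20, 0, -1], [0, 0, 0, 0, -1]]}}

```text
time: 35.1
tool_pos: [0.4916, 0.4583, 0.2098]
tool_rot: [-3.139, -0.008, 0.361]
contact_force: [0.7, 0.8, -1.1]
opening: 0.0918
grip_force: 0.0
```

Run:
```python
from h import *
s=monitor.observe();print(s['tool_pos'],s['tool_rot'],s['opening'],s['contact_force'])
im,K=grab('wrist','v.png'); gr=cv2.cvtColor(im,cv2.COLOR_BGR2GRAY).astype(int)
a=.36;u=np.array([np.cos(a),np.sin(a)]);n=np.array([-u[1],u[0]])
H=np.array([.4173,.4294])+np.array([np.cos(.35),np.sin(.35)])*.1648+np.array([-np.sin(.35),np.cos(.35)])*.001
print('mouth',H)
f=lambda p,z:(ray(K,p,z)[:,:2]-H)*1000
# expected pixels
E=lambda x,y,z:proj(K,[[*(H+u*x/1000+n*y/1000),z]])[0].round()
print('exp blade rear',E(-123,0,.013),'base rear',E(-90,30,.008),'block near',E(0,30,.028),'grip',E(-90,0,.067))
hs=cv2.cvtColor(im,cv2.COLOR_BGR2HSV)
for r in (30,60,90,120,150,180,200,220,240): 
    d=np.diff(gr[r]); idx=[i for i in range(150,400) if abs(d[i])>35]; print(r,[(i,int(d[i])) for i in idx])
# depth: column through the blade beside the grip
c=int(E(-60,18,.013)[0]); d=np.diff(gr[:,c]); print('col',c,[(i,int(d[i])) for i in range(0,300) if abs(d[i])>30])
for i in range(0,300):
    if abs(d[i])>30: print(i,(f([(c,i+.5)],.013)@u).round(1))
```

```text
[0.49161562 0.45832664 0.20981309] [-3.13946852 -0.00781494  0.36082338] 0.09180959093759371 [ 0.74293357  0.75551342 -1.08174823]
mouth [0.57176573 0.48684893]
exp blade rear [279. 218.] base rear [251. 187.] block near [248. 100.] grip [279. 202.]
30 [(317, 80)]
60 [(384, 43), (385, 59), (387, -59), (388, -46)]
90 [(379, 101)]
120 [(239, 46), (241, 69), (301, -39), (303, 54), (317, -54), (318, -53), (366, 98)]
150 [(240, 61), (241, 70), (316, -78), (317, -60), (353, 84)]
180 [(260, 68), (262, -43), (268, -56), (288, 51), (289, 46), (291, 63), (293, -40), (315, -44), (373, 54), (384, -44)]
200 [(268, -49), (288, 63), (289, 46), (301, -40), (331, 37), (372, 43)]
220 [(284, 37), (322, 42), (371, 52)]
240 [(313, 40), (354, 49)]
col 262 [(6, -123), (42, -33), (98, -36), (111, 95), (112, 46), (178, -39), (180, -40), (214, -70), (299, -41)]
6 [82.]
42 [51.8]
98 [1.4]
111 [-11.]
112 [-12.]
178 [-79.3]
180 [-81.4]
214 [-119.3]
299 [-225.]
```

The blade's rear edge measures -119 to -123 mm in the holder frame, so the front edge is about 41–44 mm deep. The grip is centred on the base plate (column 279 for both). I'll back off and check the flap and pusher once more.

Emit:
{"fn": "move_arm", "kwargs": {"rows": [[-5, -20, 40, 0, -1], [-10, -40, 20, 0, -1], [-10, -45, 0, 0, -1], [-10, -45, 0, 0, -1], [0, -45, 0, 0, -1], [0, -45, 0, 0, -1], [0, -45, 0, 0, -1], [0, -45, 0, 0, -1], [0, -45, 0, 0, -1], [0, -45, 0, 0, -1], [0, 0, 0, 0, -1], [0, 0, 0, 0, -1]]}}

```text
time: 36.35
tool_pos: [0.4546, 0.0366, 0.2637]
tool_rot: [-3.14, 0.003, 0.358]
contact_force: [0.2, 0.2, 0.1]
opening: 0.0919
grip_force: 0.0
```

Run:
```python
from h import *
print(monitor.observe()['tool_pos'])
S={n:grab(n,n+'_end.png')[0] for n in('scene','side')}
for n in S:
    i0=cv2.imread(f'pics/{n}0.png')
    for i in (i0,S[n]):
        h=cv2.cvtColor(i,cv2.COLOR_BGR2HSV).astype(int); m=(h[...,0]>5)&(h[...,0]<16)&(h[...,1]>190)&(h[...,2]>110)
        m[:100]=0;m[160:]=0; m[:,:255]=0;m[:,365:]=0
        y,x=np.nonzero(m); print(n,'orange',len(x),[x.min(),x.max(),y.min(),y.max()] if len(x) else '')
        b=(abs(h[...,0]-112)<10)&(h[...,1]>110)
        for nm,(r0,r1,c0,c1) in {'scene':{'chamber':(100,136,315,358),'bench':(228,300,215,340)},'side':{'chamber':(105,140,270,305),'bench':(218,255,215,330)}}[n].items(): print('  blue',nm,int(b[r0:r1,c0:c1].sum()))
K=cam('scene');im=S['scene'];g=cv2.cvtColor(im,cv2.COLOR_BGR2GRAY).astype(int)
# dark grip blob: expected grip top ends at mouth + u*(-120..-60)
H=np.array([.5718,.4868]);u=np.array([np.cos(.36),np.sin(.36)])
for x in(-119,-59): print('grip expected',proj(K,[[*(H+u*x/1000),.067]]).round())
h=cv2.cvtColor(im,cv2.COLOR_BGR2HSV);m=(h[...,2]<50).astype('uint8');m[:250]=0;m[345:]=0;m[:,:150]=0;m[:,300:]=0
for c in cv2.findContours(m,cv2.RETR_EXTERNAL,cv2.CHAIN_APPROX_NONE)[0]:
    if cv2.contourArea(c)>50: print('dark',cv2.boundingRect(c),cv2.contourArea(c))
```

```text
[0.45455937 0.03655137 0.26373174]
scene orange 121 [np.int64(331), np.int64(353), np.int64(139), np.int64(149)]
  blue chamber 1
  blue bench 105
scene orange 121 [np.int64(331), np.int64(353), np.int64(139), np.int64(149)]
  blue chamber 2
  blue bench 6
side orange 66 [np.int64(285), np.int64(299), np.int64(130), np.int64(140)]
  blue chamber 0
  blue bench 74
side orange 66 [np.int64(285), np.int64(299), np.int64(130), np.int64(140)]
  blue chamber 0
  blue bench 6
grip expected [[227. 289.]]
grip expected [[204. 277.]]
dark (203, 277, 29, 31) 445.5
dark (157, 258, 47, 41) 767.0
```

```bash
python3 -c "
from cell import workorder
print(workorder.hand_in())"
```

```text
the job is handed in; nothing more can be done
None
```

I pushed all three parts boxes into the dry box; the flap looks shut, the pusher is back in its holder with the blade about 41–44 mm into the slot, and the job is handed in. I could not see the boxes inside the dry box, and the hand-in gave no verdict.

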